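Tip a sample case into the stage cradle and flip the hold-down bar over it

ROBOT

A 7-joint arm with a two-finger parallel gripper is mounted at the origin on the work surface. World frame = base frame: x ahead of the robot, y to its left, z up, the work surface at z = 0. Lengths are in m, angles in rad, forces in N, time in s.
With the tool pointing down it reaches from about 0.425 to 0.875 m from the base axis. Payload 4.7 kg.
Tool frame: the origin (TCP) lies midway between the tips of the shut fingers; the grasp point (between the pads) lies 19 mm behind it (ctrl.grip_point_offset is the distance from the TCP to the grasp point, in m); z points along the fingers, y is the line along which they close (so a half turn about z gives the same grasp; the last joint's range is limited). The gripper opens to 87 mm and grips with 3 to 60 N. Pads are 19 mm wide; open, the fingers measure 117 mm over their backs; the gripper's body (75 mm by 190 mm) begins 51 mm behind the grasp point.
Start: joints at [-1.329, 0.321, -0.07, 1.45, 0.023, 1.371, -0.057], TCP at [0.147, 0.633, 0.223] pointing down, gripper open.
Joint ranges: [-2.86, 2.86], [-0.3, 2.09], [-1.38, 1.24], [0.06, 2.45], [-1.56, 4.7], [0.09, 2.05], [-2.69, 2.69]. Speed limits (rad/s): [2.57, 2.57, 3.14, 3.14, 3.14, 3.14, 3.14].

INTERFACE

Orientations are given as a rotation vector (axis times angle).
In Python, from bench import ctrl gives the robot as it stands. The module is installed in compiled form; this text tells all that it offers.
- The arm moves only by the shell command python3 -m handwheel 'ROWS' [OPENING] [FORCE]. ROWS is JSON, a list of rows, each an object of numbers: "x", "y", "z": the shift along the tool's x, y, z in m; "wx", "wy", "wz": the turn, a rotation vector about the tool's x, y, z in degrees. A call has 1 to 10 rows; each row is the pose to reach, as a shift and turn from the pose commanded when the call began, along the tool's axes at that moment; what a row does not reach only later rows make up. A row lasts 1/12 s, in which the tool goes at most 41.7 mm and 7.16 degrees, less where a joint would pass 70% of its speed; a pose out of reach is approached as far as the arm can. A call with a gripper value outside its range is refused whole. OPENING is the finger opening in m, from 0 to 0.087, set as the call begins (- or left out, the last holds). The fingers move at their own pace and stop on an object; FORCE is the grip in N (left out, the last holds). Time passes only in rows, so rows that repeat a pose let the fingers close. It gives the time, the measured TCP pose, the force, the opening and the grip force at its end, in the units of the state.
- ctrl.get_state(): the state, without advancing time (a new reading comes with each control period).
- ctrl.get_image(name): name is "scene" or "top"; returns a dict with "image" (400x640x3 uint8, red, green, blue), "K" (3x3 intrinsics, pixels), "world_to_cam" (4x4, takes a point from world to camera coordinates). Camera axes: x right, y down, z forward; pixel columns grow to the right and rows downward; lengths in m; the calibration is good to about 2 mm. A picture is of the moment at which its call begins. There is no depth.
- ctrl.close_job(): hands the job in; it is judged then, once.
The state is a dict: "time": time; "joint_positions": joint angles; "qd": joint speeds; "joint_torque": joint torques, N m; "position": TCP position; "tool_rot": TCP orientation; "ft_force": force on the tool from outside, world axes, zero at the start; "torque": the same for the moment, N m; "grip_width": opening from 0.0 (shut) to 1.0 (fully open); "grip_force": force on a finger pad.
Only numpy, scipy, OpenCV 4.12 (cv2) and the standard library are available. Lean on these libraries where they do the work, as an engineer would, in place of code of your own. Each camera call takes 0.05 s, during which the arm holds its last target. There are 200 camera calls.

TASK

Load the sample case into the microscope's stage cradle: with the fingertips, push the standing case over so that it lies flat on the cradle's bed between the side rails, window up, and then push the open hold-down bar over and press it fully down across the case. Do it all by pushing, without force: do not grip the case or the bar, do not lift the case, and leave the other things on the bench where they are.

Things in the scene. Friction and masses are not known exactly. Their poses are not given: they have to be found in the camera images.
- cradle: Dark metal cradle fixed to the bench, 170 (its x) by 104 (y) mm; origin under its centre at bench height, z up. Bed floor 20 mm above the bench. Side rails along x: inner faces y = -43, +43 mm, tops 34 mm high. Equal stop at the +x end (x = 79 mm); -x end open. Hinge ears 68 mm high at y = 50 to 60, x = -6 to 42 mm. Small knobs stick out 26 mm from the -y side at x = -50 mm, under 21 mm high.
- case: White case, 36 (x) by 80 (y) by 110 (z) mm, 0.2-0.45 kg. Stands on its short end on the bed at about x = -55 mm of the cradle, turned like it within 2 degrees, 3 mm clear of the rails. Origin: centre of the end it stands on; z along its length. Dark window with three brass specimens on its -x face: pushed over to the cradle's +x it lands window up. Topples after 18 degrees; about 1 N at the top.
- case_mid (a point): Centre of the sample case.
- seat (a point): Point of the cradle where the centre of the case belongs when it lies flat: x = +18, y = 0, 38 mm above the bench, in the cradle's frame; axes like the cradle's. The top of the case then lies 56 mm above the bench.
- keeper (a joint): Angle of the steel hold-down bar, rad: 0 = fully down, level across the bed just above a lying case; pi/2 = upright; starts open at about 1.9 to 2.2, leaning out over the cradle's +y side; open stop at 2.35. The stiff hinge stays where it is left; about 1 N at the free end moves it. It must be pressed down to the end of its travel.
- keeper_hinge (a point): Middle of the bar's hinge axis, which runs along the cradle's x: x = +18, y = +55 mm, 62.5 mm above the bench, in the cradle's frame. The point turns with the bar: its -y axis points from the hinge along the bar, its z is up when the bar is down.
- keeper_end (a point): Free end of the bar, 75 mm from the hinge: centre of a round cross-piece 10 mm thick and 44 mm long (along the cradle's x). The bar itself is flat, 24 mm wide and 5 mm thick.
- objective: Bystander: black microscope objective standing on the bench on the cradle's -y side, 34 mm diameter, 52 mm high, origin under its centre.
- vial: Bystander: small amber jar standing beyond the cradle's +x end, 32 mm diameter, 50 mm high, origin under its centre.
- brush: Bystander: brush 150 mm long lying on the bench on the cradle's +y side, towards its -x end, under 25 mm high; origin near its middle, x along its length.

How it is judged:
On the way, in this order (a step that is already met when the one before it is completed fails the run):
1. the case lies flat in the cradle, window up, with the bar still open (angle between case's own x axis and vertical above 3.04 rad and distance between case_mid and seat below 0.025 m and value of joint keeper above 0.8 rad), for 0.2 s.
2. the hold-down bar is fully down over the case (value of joint keeper below 0.07 rad), for 0.2 s.
At the end, for the whole second after the job is handed in: The case rests flat (within 0.1 rad) in the cradle, window up, its centre within 25 mm of the seat point, and the bar is down to less than 0.07 rad (angle between case's own x axis and vertical above 3.04 rad and distance between case_mid and seat below 0.025 m and value of joint keeper below 0.07 rad and linear speed of case below 0.01 m/s); the robot touches nothing.
It fails at once if the case was lifted (its centre more than 55 mm above the seat point; tipping alone raises it to 40 mm) (z of case_mid in the frame of seat above 0.055 m).
It fails at once if the case was gripped or shoved hard (over 30 N) (contact force between the fingers and case above 30 N).
It fails at once if the bar or the cradle was gripped or pressed very hard (over 36 N) (contact force between the fingers and cradle above 36 N).
It fails at once if the case fell out of the cradle (horizontal distance between case_mid and seat above 0.13 m).
It fails at once if a bystander was moved by more than 20 mm or knocked over (distance of any of objective, vial, brush from where it was at the start of the episode above 0.02 m or angle between any of objective, vial's own z axis and vertical above 0.5 rad).
It also fails if it takes over 51 s, if anything falls off the work surface, if the arm or the gripper's body presses on something with over 40 N, if the wrist force passes 120 N, or if a joint passes its speed limit or range.

## Working session

There is one attempt and no reset: what is moved stays moved. The work goes in short steps, Python scripts to look and compute and a shell command to move; the robot and the scene stay as the last step left them, time stands still between calls to the robot, and variables do not carry over. Pictures are saved under pics/ and viewed, at most 10 in all, crops included, and the job is handed in when it is done.

```bash
mkdir -p pics; python3 - <<'E'
from bench import ctrl
import cv2,numpy as np,pickle
d={}
for n in("scene","top"):
    r=ctrl.get_image(n);d[n]=r
    cv2.imwrite(f"pics/{n}0.png",r["image"][:,:,::-1]);print(n,np.round(r["K"],1).tolist(),np.round(r["world_to_cam"],3).tolist())
pickle.dump(d,open("d0.pkl","wb"))
s=ctrl.get_state();print(s["time"],s["position"],s["tool_rot"],s["grip_width"])
E
```

```text
scene [[512.0, 0.0, 309.9], [0.0, 512.0, 203.8], [0.0, 0.0, 1.0]] [[0.527, 0.85, 0.006, -0.303], [0.522, -0.318, -0.792, -0.245], [-0.671, 0.42, -0.611, 1.52], [0.0, 0.0, 0.0, 1.0]]
top [[384.4, 0.0, 319.0], [0.0, 384.4, 201.1], [0.0, 0.0, 1.0]] [[-0.001, -1.0, 0.028, 0.016], [-0.989, -0.003, -0.149, 0.553], [0.15, -0.028, -0.988, 0.831], [0.0, 0.0, 0.0, 1.0]]
0.1 [0.14672252 0.63271307 0.22155443] [-3.56939341e-01 -3.12118002e+00  2.75619814e-03] 0.9998315162145637
```

View pics/scene0.png

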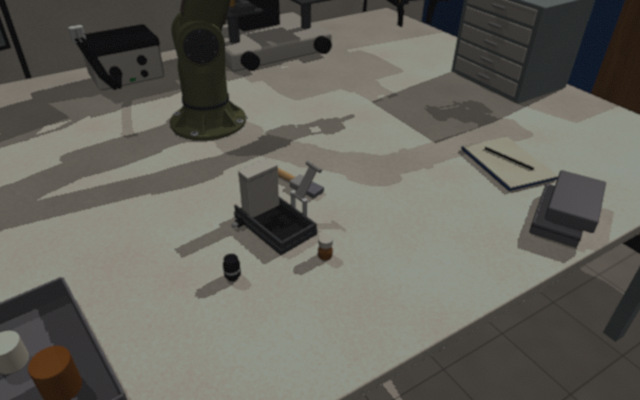

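View pics/top0.png

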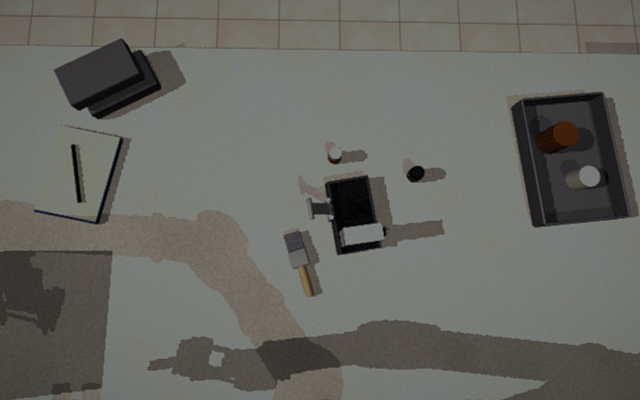

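The scene view shows the white case standing in the dark cradle, around (258,190), with the bar open at (305,180). The top view shows the cradle at (350,215) and the case top at (362,235). The bar end is at (311,208), the objective at (416,173), the vial at (335,155) and the brush at (299,262). Next I'll enlarge the top view and measure.

```bash
cat > h.py <<'E'
import numpy as np,cv2
def ray(r,uv):
    T=np.array(r["world_to_cam"]);R=T[:3,:3];c=-R.T@T[:3,3]
    v=R.T@np.linalg.inv(r["K"])@np.array([uv[0],uv[1],1.0]);return c,v/np.linalg.norm(v)
def onz(r,uv,z):
    c,v=ray(r,uv);return c+v*(z-c[2])/v[2]
def proj(r,p):
    T=np.array(r["world_to_cam"]);q=np.array(r["K"])@(T[:3,:3]@np.array(p)+T[:3,3]);return q[:2]/q[2]
E
python3 - <<'E'
import pickle,cv2,numpy as np
from h import *
d=pickle.load(open("d0.pkl","rb"));r=d["top"];im=r["image"]
c=im[140:270,270:440];c=cv2.resize(c,None,fx=4.6,fy=4.6,interpolation=cv2.INTER_CUBIC)
cv2.imwrite("pics/c1.png",np.clip(c[:,:,::-1]*1.6,0,255).astype(np.uint8))
hsv=cv2.cvtColor(im,cv2.COLOR_RGB2GRAY)
print(hsv[190:255:8,325:390:6])
def blobs(m,x0,y0,x1,y1,z):
    k=np.zeros_like(m);k[y0:y1,x0:x1]=m[y0:y1,x0:x1]
    for q in cv2.findContours(k,cv2.RETR_EXTERNAL,cv2.CHAIN_APPROX_NONE)[0]:
        if cv2.contourArea(q)>40:
            b=cv2.boxPoints(cv2.minAreaRect(q));print(cv2.contourArea(q),[(np.round(p).tolist(),np.round(onz(r,p,z)[:2],4).tolist()) for p in b])
g=hsv
print("cradle");blobs((g<60).astype(np.uint8)*255,320,165,395,260,.034)
print("case");blobs((g>170).astype(np.uint8)*255,330,215,395,255,.13)
E
```

```text
[[ 88   0   9  10  12   9   7  16  83  83  81]
 [114  27   4  10   7   6  11   1  79  83  76]
 [ 36  41   7   5   1   0   4   8  41  77  87]
 [ 78  65   0   7   7   1   2   6  26  85  83]
 [127  69   1   7   0   8   5   7  16  92  82]
 [124 131  23 105 124 126 125 123 129 127  29]
 [127 128  33  75 125 124 124 128 127 127  87]
 [125 123  23  55   6   6  11  11  10  20  81]
 [125 125  74  81 129 125 126 126 129 125 125]]
cradle
2495.5 [([314.0, 184.0], [0.5941, 0.0272]), ([367.0, 174.0], [0.6188, -0.0955]), ([381.0, 247.0], [0.4503, -0.1243]), ([329.0, 257.0], [0.4275, -0.0046])]
case
```

View pics/c1.png

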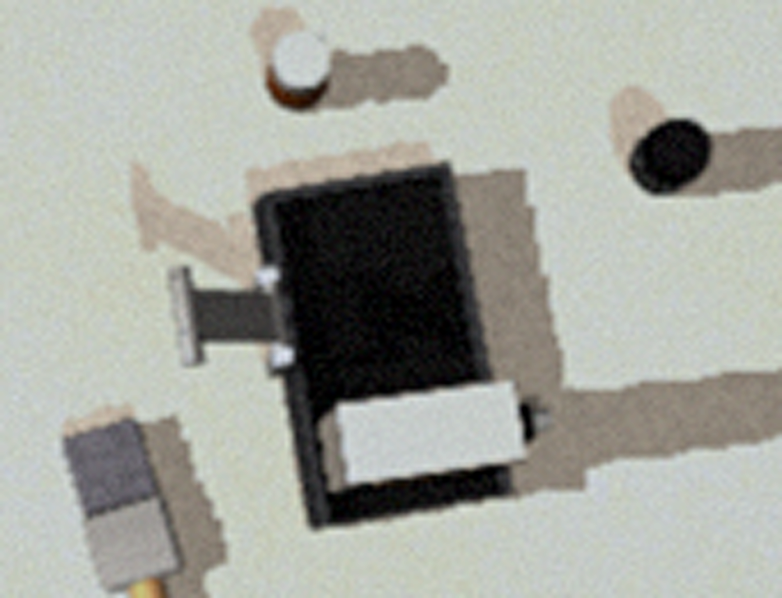

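The crop shows the cradle top corners at crop pixels (256,200), (448,165), (313,528) and (512,493). The case top corners are at (337,405), (512,382), (525,455) and (345,487). The bar's cross-piece runs from (178,268) to (192,363).

```bash
cat > pos.py <<'E'
import pickle
from h import *
d=pickle.load(open("d0.pkl","rb"));r=d["top"]
f=lambda u,v,z:onz(r,(270+(u+.5)/4.6-.5,140+(v+.5)/4.6-.5),z)
P=[f(*p,.034) for p in((256,200),(448,165),(313,528),(512,493))]
C=sum(P)/4;ax=(P[0]+P[1]-P[2]-P[3]);yaw=np.arctan2(ax[1],ax[0]);C[2]=0
E
python3 - <<'E'
from pos import *
for p in P:print(np.round(p,4))
n=np.linalg.norm
print("len",n(P[0]-P[2]),n(P[1]-P[3]),"wid",n(P[0]-P[1]),n(P[2]-P[3]))
print("C",C,"yaw deg",np.degrees(yaw))
c,s=np.cos(yaw),np.sin(yaw)
R=np.array([[c,-s,0],[s,c,0],[0,0,1]])
Q=[f(*p,.130) for p in((337,405),(512,382),(525,455),(345,487))]
print("case top mid, cradle frame",np.round(R.T@(sum(Q)/4-C),4));print("case sides",n(Q[0]-Q[1]),n(Q[2]-Q[3]),n(Q[1]-Q[2]), "yaw",np.degrees(np.arctan2(*(Q[0]-Q[1])[:2][::-1]))-90)
print("bar end by z",[(z,np.round(R.T@(f(185,315,z)-C),4)) for z in(.10,.12,.13)])
for a in(1.9,2.05,2.2):print("model",a,55-75*np.cos(a),62.5+75*np.sin(a))
for nme,uv,z in(("obj",(678,150),.052),("vial",(300,60),.05),("brush",(122,500),.02)):
    print(nme,np.round(R.T@(f(*uv,z)-C),3))
E
```

```text
[0.5964 0.0022 0.034 ]
[ 0.6148 -0.0948  0.034 ]
[ 0.4335 -0.0252  0.034 ]
[ 0.4504 -0.1232  0.034 ]
len 0.1651991227547505 0.16681437026409937 wid 0.09873551386726617 0.09947554899045793
C [ 0.52378182 -0.06025883  0.        ] yaw deg 9.651996444691024
case top mid, cradle frame [-0.0507 -0.0008  0.13  ]
case sides 0.07810668985098182 0.08043987219368387 0.032454636725104 yaw 7.554640061577587
bar end by z [(0.1, array([0.0219, 0.0958, 0.1   ])), (0.12, array([0.0193, 0.0963, 0.12  ])), (0.13, array([0.018 , 0.0965, 0.13  ]))]
model 1.9 79.24671751476275 133.4725065765561
model 2.05 89.58045185325346 129.05217764750316
model 2.2 99.13758379415094 123.13723028646925
obj [ 0.069 -0.16   0.052]
vial [0.145 0.017 0.05 ]
brush [-0.054  0.14   0.02 ]
```

```bash
cat >> pos.py <<'E'
from scipy.spatial.transform import Rotation as Ro
Rc=Ro.from_euler("z",yaw).as_matrix()
G=Rc@np.diag([-1,1,-1.])          # wanted tool axes
def shift(s,t,cradle=True):
    T=Ro.from_rotvec(s["tool_rot"]).as_matrix();w=C+Rc@np.array(t) if cradle else np.array(t)
    return np.round(T.T@(w-s["position"]),4),np.round(np.degrees(Ro.from_matrix(T.T@G).as_rotvec()),2)
def where(s):return np.round(Rc.T@(s["position"]-C),4)
E
cat > n.py <<'E'
import sys,json
from bench import ctrl
from pos import *
s=ctrl.get_state();print("t",round(s["time"],2),"cradle pos",where(s),"F",np.round(Rc.T@s["ft_force"],1))
for a in sys.argv[1:]:print(a,*shift(s,json.loads(a)))
E
python3 - <<'E'
from bench import ctrl
from pos import *
s=ctrl.get_state();print(shift(s,[.45,.3,.22],False),C+Rc@[-.105,0,.2])
E
```

```text
(array([-0.3706, -0.2556,  0.0021]), array([-1.00e-01, -1.00e-02, -2.27e+01])) [ 0.42026817 -0.07786349  0.2       ]
```

```bash
python3 -m handwheel '[{"x":-0.33,"y":-0.23,"wz":-22.7},{"x":-0.33,"y":-0.23,"wz":-22.7},{"x":-0.33,"y":-0.23,"wz":-22.7},{"x":-0.33,"y":-0.23,"wz":-22.7},{"x":-0.33,"y":-0.23,"wz":-22.7},{"x":-0.33,"y":-0.23,"wz":-22.7},{"x":-0.33,"y":-0.23,"wz":-22.7},{"x":-0.33,"y":-0.23,"wz":-22.7},{"x":-0.33,"y":-0.23,"wz":-22.7},{"x":-0.33,"y":-0.23,"wz":-22.7}]' 0; python3 n.py [-0.10,0,0.2]
```

```text
t 0.1 cradle pos [-0.2555  0.7464  0.2216] F [-0.  -1.   0.5]
[-0.10,0,0.2] [-0.4315 -0.6285  0.0227] [-1.00e-01 -1.00e-02 -2.27e+01]invalid input at $[0]: expected keys x, y, z, wx, wy, wz
```

```bash
python3 -m handwheel '[{"x":-0.1,"y":-0.07,"z":0,"wx":0,"wy":0,"wz":-7},{"x":-0.33,"y":-0.23,"z":0,"wx":0,"wy":0,"wz":-22.7},{"x":-0.33,"y":-0.23,"z":0,"wx":0,"wy":0,"wz":-22.7},{"x":-0.33,"y":-0.23,"z":0,"wx":0,"wy":0,"wz":-22.7},{"x":-0.33,"y":-0.23,"z":0,"wx":0,"wy":0,"wz":-22.7},{"x":-0.33,"y":-0.23,"z":0,"wx":0,"wy":0,"wz":-22.7},{"x":-0.33,"y":-0.23,"z":0,"wx":0,"wy":0,"wz":-22.7},{"x":-0.33,"y":-0.23,"z":0,"wx":0,"wy":0,"wz":-22.7},{"x":-0.33,"y":-0.23,"z":0,"wx":0,"wy":0,"wz":-22.7},{"x":-0.33,"y":-0.23,"z":0,"wx":0,"wy":0,"wz":-22.7}]' 0; python3 n.py [-0.10,0,0.2]
```

```text
time: 0.93
position: [0.419, 0.3304, 0.2224]
tool_rot: [-0.258, 3.13, -0.002]
ft_force: [1.0, -1.0, 0.1]
grip_width: 0.327
grip_force: 0.0
t 0.93 cradle pos [-0.0378  0.4027  0.2224] F [ 0.9 -1.1  0.1]
[-0.10,0,0.2] [ 0.0605 -0.4029  0.023 ] [-0.08  0.03 -0.24]
```

```bash
python3 -m handwheel '[{"x":0.012,"y":-0.04,"z":0,"wx":0,"wy":0,"wz":0},{"x":0.024,"y":-0.08,"z":0,"wx":0,"wy":0,"wz":0},{"x":0.036,"y":-0.12,"z":0,"wx":0,"wy":0,"wz":0},{"x":0.048,"y":-0.16,"z":0,"wx":0,"wy":0,"wz":0},{"x":0.06,"y":-0.2,"z":0.01,"wx":0,"wy":0,"wz":0},{"x":0.06,"y":-0.24,"z":0.02,"wx":0,"wy":0,"wz":0},{"x":0.06,"y":-0.28,"z":0.02,"wx":0,"wy":0,"wz":0},{"x":0.06,"y":-0.32,"z":0.02,"wx":0,"wy":0,"wz":0},{"x":0.06,"y":-0.36,"z":0.02,"wx":0,"wy":0,"wz":0},{"x":0.06,"y":-0.4,"z":0.02,"wx":0,"wy":0,"wz":0}]'; python3 n.py [-0.10,0,0.11]
```

```text
time: 1.77
position: [0.4238, -0.0717, 0.2024]
tool_rot: [-0.264, 3.13, 0.001]
ft_force: [1.3, 0.7, 0.2]
grip_width: 0.007
grip_force: 0.0
t 1.77 cradle pos [-0.1005  0.0055  0.2024] F [1.4 0.5 0.2]
[-0.10,0,0.11] [-0.0004 -0.0055  0.0924] [ 0.04  0.03 -0.  ]
```

```bash
python3 -m handwheel '[{"x":0.002,"y":-0.005,"z":0.03,"wx":0,"wy":0,"wz":0},{"x":0.002,"y":-0.005,"z":0.06,"wx":0,"wy":0,"wz":0},{"x":0.002,"y":-0.005,"z":0.09,"wx":0,"wy":0,"wz":0},{"x":0.002,"y":-0.005,"z":0.09,"wx":0,"wy":0,"wz":0}]'; python3 n.py [-0.08,0,0.11]; python3 - <<'E'
from bench import ctrl
import cv2,numpy as np
a=ctrl.get_image("scene")["image"][130:290,180:380];b=ctrl.get_image("top")["image"][130:290,260:460]
cv2.imwrite("pics/c2.png",np.clip(1.5*cv2.resize(np.vstack([a,b])[:,:,::-1],None,fx=1.8,fy=1.8,interpolation=cv2.INTER_CUBIC).astype(float),0,255))
E
```

```text
time: 2.1
position: [0.4184, -0.0751, 0.1077]
tool_rot: [0.262, -3.121, -0.0]
ft_force: [-1.0, 0.8, -0.2]
grip_width: -0.001
grip_force: 0.0
t 2.1 cradle pos [-0.1063  0.003   0.1077] F [-0.9  1.  -0.2]
[-0.08,0,0.11] [-0.0263 -0.003  -0.0026] [ 0.06 -0.56 -0.07][ WARN:0@1.995] global loadsave.cpp:1063 imwrite_ Unsupported depth image for selected encoder is fallbacked to CV_8U.
```

View pics/c2.png

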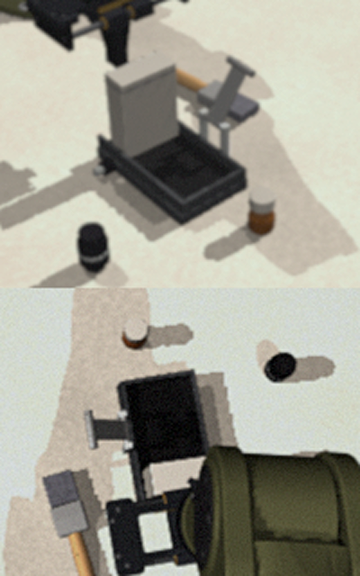

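The fingers are shut and sit behind the case, at about (118,45) in the upper half, with the case and bar untouched. Now I'll push.

```bash
python3 -m handwheel '[{"x":-0.012,"y":-0.003,"z":0,"wx":0,"wy":0,"wz":0},{"x":-0.022,"y":-0.003,"z":0,"wx":0,"wy":0,"wz":0},{"x":-0.027,"y":-0.003,"z":0,"wx":0,"wy":0,"wz":0},{"x":-0.031,"y":-0.003,"z":0,"wx":0,"wy":0,"wz":0},{"x":-0.035,"y":-0.003,"z":0,"wx":0,"wy":0,"wz":0},{"x":-0.039,"y":-0.003,"z":0,"wx":0,"wy":0,"wz":0},{"x":-0.043,"y":-0.003,"z":0,"wx":0,"wy":0,"wz":0},{"x":-0.043,"y":-0.003,"z":0,"wx":0,"wy":0,"wz":0}]'; python3 n.py [-0.05,0,0.11]; python3 - <<'E'
from bench import ctrl
import cv2,numpy as np
a=ctrl.get_image("scene")["image"][130:290,180:380]
cv2.imwrite("pics/c3.png",cv2.convertScaleAbs(cv2.resize(a[:,:,::-1],None,fx=2,fy=2),alpha=1.5))
E
```

```text
time: 2.87
position: [0.4668, -0.0705, 0.1128]
tool_rot: [-0.265, 3.13, -0.0]
ft_force: [0.6, -0.9, -0.3]
grip_width: 0.004
grip_force: 0.0
t 2.87 cradle pos [-0.0579 -0.0006  0.1128] F [ 0.5 -1.  -0.3]
[-0.05,0,0.11] [-0.0079  0.0006  0.0028] [-0.01  0.04  0.02]
```

View pics/c3.png

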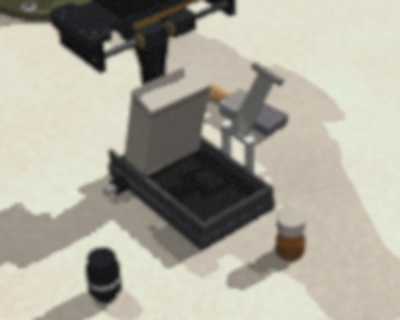

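The case is tipping: its top edge is now at (170,90) and has moved toward +x while the base stays put. I'll keep pushing slowly.

```bash
python3 -m handwheel '[{"x":-0.004,"y":0,"z":0,"wx":0,"wy":0,"wz":0},{"x":-0.008,"y":0,"z":0,"wx":0,"wy":0,"wz":0},{"x":-0.012,"y":0,"z":0,"wx":0,"wy":0,"wz":0},{"x":-0.016,"y":0,"z":0,"wx":0,"wy":0,"wz":0},{"x":-0.020,"y":0,"z":0,"wx":0,"wy":0,"wz":0},{"x":-0.024,"y":0,"z":0,"wx":0,"wy":0,"wz":0},{"x":-0.024,"y":0,"z":0,"wx":0,"wy":0,"wz":0},{"x":-0.024,"y":0,"z":0,"wx":0,"wy":0,"wz":0},{"x":-0.024,"y":0,"z":-0.04,"wx":0,"wy":0,"wz":0},{"x":-0.024,"y":0,"z":-0.08,"wx":0,"wy":0,"wz":0}]'; python3 n.py [0.018,0.14,0.19]; python3 - <<'E'
from bench import ctrl
import cv2,numpy as np
a=ctrl.get_image("scene")["image"][130:290,180:380];b=ctrl.get_image("top")["image"][130:290,260:460]
cv2.imwrite("pics/c4.png",cv2.convertScaleAbs(cv2.resize(np.hstack([a,b])[:,:,::-1],None,fx=2,fy=2),alpha=1.5))
E
```

```text
time: 3.75
position: [0.4873, -0.0669, 0.1914]
tool_rot: [0.263, -3.124, 0.001]
ft_force: [2.3, 0.3, 1.4]
grip_width: 0.007
grip_force: 0.0
t 3.75 cradle pos [-0.0371 -0.0004  0.1914] F [ 2.3 -0.1  1.4]
[0.018,0.14,0.19] [-0.055   0.1404  0.001 ] [-0.01 -0.36 -0.03]
```

View pics/c4.png

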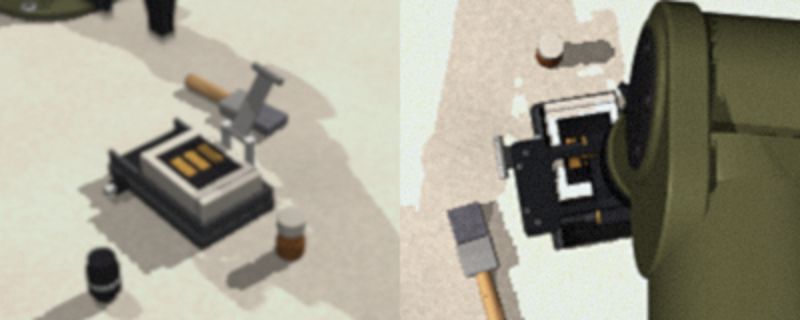

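The case lies flat with its window up at (205,165), close to the +x stop, and the bar is still open. Now I'll go to the outside of the bar.

```bash
python3 -m handwheel '[{"x":-0.018,"y":0.035,"z":0,"wx":0,"wy":0,"wz":0},{"x":-0.036,"y":0.07,"z":0,"wx":0,"wy":0,"wz":0},{"x":-0.055,"y":0.105,"z":0,"wx":0,"wy":0,"wz":0},{"x":-0.055,"y":0.14,"z":0,"wx":0,"wy":0,"wz":0},{"x":-0.055,"y":0.14,"z":0.03,"wx":0,"wy":0,"wz":0},{"x":-0.055,"y":0.14,"z":0.06,"wx":0,"wy":0,"wz":0},{"x":-0.055,"y":0.14,"z":0.078,"wx":0,"wy":0,"wz":0},{"x":-0.055,"y":0.14,"z":0.078,"wx":0,"wy":0,"wz":0}]'; python3 n.py [0.018,0.06,0.114]
```

```text
time: 4.52
position: [0.5169, 0.08, 0.1103]
tool_rot: [0.264, -3.123, 0.003]
ft_force: [-1.1, -0.3, 0.2]
grip_width: 0.004
grip_force: 0.0
t 4.52 cradle pos [0.0167 0.1394 0.1103] F [-1.1 -0.1  0.2]
[0.018,0.06,0.114] [-0.0012 -0.0794 -0.0036] [-0.08 -0.46  0.02]
```

```bash
python3 -m handwheel '[{"x":-0.001,"y":-0.014,"z":0,"wx":0,"wy":0,"wz":0},{"x":-0.001,"y":-0.022,"z":0,"wx":0,"wy":0,"wz":0},{"x":-0.001,"y":-0.029,"z":0,"wx":0,"wy":0,"wz":0},{"x":-0.001,"y":-0.036,"z":0,"wx":0,"wy":0,"wz":0},{"x":-0.001,"y":-0.043,"z":0,"wx":0,"wy":0,"wz":0},{"x":-0.001,"y":-0.05,"z":0,"wx":0,"wy":0,"wz":0},{"x":-0.001,"y":-0.057,"z":0,"wx":0,"wy":0,"wz":0},{"x":-0.001,"y":-0.064,"z":0,"wx":0,"wy":0,"wz":0},{"x":-0.001,"y":-0.071,"z":0,"wx":0,"wy":0,"wz":0},{"x":-0.001,"y":-0.078,"z":0,"wx":0,"wy":0,"wz":0}]'; python3 n.py [0.018,0.035,0.112]
```

```text
time: 5.35
position: [0.5346, 0.0029, 0.1145]
tool_rot: [0.264, -3.13, 0.0]
ft_force: [0.5, 1.2, 0.1]
grip_width: 0.007
grip_force: 0.3
t 5.35 cradle pos [0.0212 0.0604 0.1145] F [0.7 1.1 0.1]
[0.018,0.035,0.112] [ 0.0032 -0.0254  0.0025] [-0.01 -0.   -0.01]
```

```bash
python3 -m handwheel '[{"x":0,"y":-0.006,"z":0,"wx":0,"wy":0,"wz":0},{"x":0,"y":-0.012,"z":0,"wx":0,"wy":0,"wz":0},{"x":0,"y":-0.018,"z":0,"wx":0,"wy":0,"wz":0},{"x":0,"y":-0.024,"z":0,"wx":0,"wy":0,"wz":0},{"x":0,"y":-0.024,"z":0,"wx":0,"wy":0,"wz":0}]'; python3 n.py; python3 - <<'E'
from bench import ctrl
import cv2,numpy as np
a=ctrl.get_image("scene")["image"][130:290,180:380]
cv2.imwrite("pics/c5.png",cv2.convertScaleAbs(cv2.resize(a[:,:,::-1],None,fx=2.5,fy=2.5),alpha=1.5))
E
```

```text
time: 5.77
position: [0.5386, -0.0218, 0.1145]
tool_rot: [-0.261, 3.131, -0.002]
ft_force: [0.1, -0.8, -0.4]
grip_width: 0.007
grip_force: 0.0
t 5.77 cradle pos [0.0211 0.0355 0.1145] F [-0.  -0.8 -0.4]
```

View pics/c5.png

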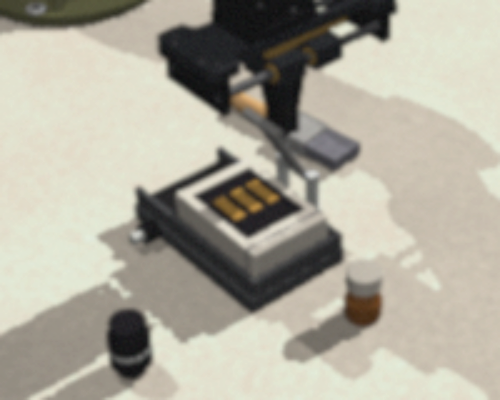

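The bar is past upright, leaning inward with its end at about (240,112). The case is unmoved. I'll rise, go over the end, and press down along the arc.

```bash
python3 -m handwheel '[{"x":0.003,"y":0.002,"z":-0.035,"wx":0,"wy":0,"wz":0},{"x":0.003,"y":0,"z":-0.045,"wx":0,"wy":0,"wz":0},{"x":0.003,"y":-0.03,"z":-0.045,"wx":0,"wy":0,"wz":0},{"x":0.003,"y":-0.03,"z":-0.035,"wx":0,"wy":0,"wz":0},{"x":0.003,"y":-0.031,"z":-0.025,"wx":0,"wy":0,"wz":0},{"x":0.003,"y":-0.034,"z":-0.017,"wx":0,"wy":0,"wz":0},{"x":0.003,"y":-0.038,"z":-0.009,"wx":0,"wy":0,"wz":0},{"x":0.003,"y":-0.042,"z":0,"wx":0,"wy":0,"wz":0},{"x":0.003,"y":-0.045,"z":0.008,"wx":0,"wy":0,"wz":0},{"x":0.003,"y":-0.047,"z":0.016,"wx":0,"wy":0,"wz":0}]'; python3 n.py [0.018,-0.015,0.07]
```

```text
time: 6.65
position: [0.5459, -0.0804, 0.1015]
tool_rot: [-0.255, 3.125, -0.027]
ft_force: [-1.3, -27.5, 16.6]
grip_width: 0.001
grip_force: 15.4
t 6.65 cradle pos [ 0.0184 -0.0236  0.1015] F [ -5.9 -26.9  16.6]
[0.018,-0.015,0.07] [0.0006 0.0091 0.0314] [-1.02  0.24 -0.33]
```

```bash
python3 -m handwheel '[{"x":0,"y":-0.003,"z":-0.015,"wx":0,"wy":0,"wz":0},{"x":0,"y":-0.003,"z":-0.03,"wx":0,"wy":0,"wz":0},{"x":0,"y":-0.003,"z":-0.06,"wx":0,"wy":0,"wz":0},{"x":0,"y":-0.003,"z":-0.06,"wx":0,"wy":0,"wz":0}]'; python3 n.py [0.018,-0.015,0.07]; python3 - <<'E'
from bench import ctrl
import cv2,numpy as np
a=ctrl.get_image("scene")["image"][130:290,180:380];b=ctrl.get_image("top")["image"][130:290,260:460]
cv2.imwrite("pics/c6.png",cv2.convertScaleAbs(cv2.resize(np.hstack([a,b])[:,:,::-1],None,fx=2,fy=2),alpha=1.5))
E
```

```text
time: 6.98
position: [0.5466, -0.0696, 0.1623]
tool_rot: [-0.265, 3.124, -0.0]
ft_force: [1.3, 0.1, 2.0]
grip_width: 0.01
grip_force: 0.0
t 6.98 cradle pos [ 0.0209 -0.013   0.1623] F [ 1.3 -0.1  2. ]
[0.018,-0.015,0.07] [ 0.0035 -0.0019  0.0923] [-0.03  0.36  0.03]
```

View pics/c6.png

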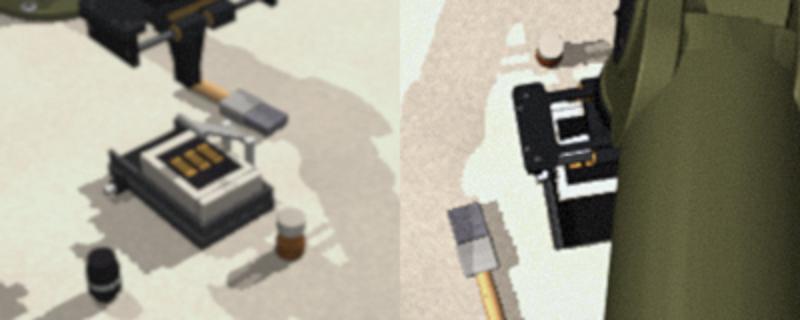

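The bar is lower now: its end is at about (195,123) in the left half and its hinge near (245,145). The case still lies flat. I'll work out the angle from the projection.

```bash
python3 - <<'E'
from pos import *
r=d["scene"]
for a in(0,.2,.4,.6,.8,1):
    for x in(-.004,.018,.04):
        p=C+Rc@[x,.055-.075*np.cos(a),.0625+.075*np.sin(a)];print(a,x,np.round((proj(r,p)-[180,130])*2).astype(int),np.round((55-75*np.cos(a),62.5+75*np.sin(a))))
E
```

```text
0 -0.004 [171 152] [-20.  62.]
0 0.018 [184 161] [-20.  62.]
0 0.04 [197 171] [-20.  62.]
0.2 -0.004 [172 140] [-19.  77.]
0.2 0.018 [184 150] [-19.  77.]
0.2 0.04 [197 159] [-19.  77.]
0.4 -0.004 [174 128] [-14.  92.]
0.4 0.018 [187 137] [-14.  92.]
0.4 0.04 [200 147] [-14.  92.]
0.6 -0.004 [179 115] [ -7. 105.]
0.6 0.018 [192 124] [ -7. 105.]
0.6 0.04 [205 134] [ -7. 105.]
0.8 -0.004 [186 103] [  3. 116.]
0.8 0.018 [199 112] [  3. 116.]
0.8 0.04 [212 121] [  3. 116.]
1 -0.004 [194  91] [ 14. 126.]
1 0.018 [208 100] [ 14. 126.]
1 0.04 [221 109] [ 14. 126.]
```

```bash
python3 -m handwheel '[{"x":0.002,"y":0.023,"z":0,"wx":0,"wy":0,"wz":0},{"x":0.002,"y":0.023,"z":0.025,"wx":0,"wy":0,"wz":0},{"x":0.002,"y":0.023,"z":0.045,"wx":0,"wy":0,"wz":0},{"x":0.002,"y":0.023,"z":0.053,"wx":0,"wy":0,"wz":0},{"x":0.002,"y":0.023,"z":0.058,"wx":0,"wy":0,"wz":0},{"x":0.002,"y":0.023,"z":0.063,"wx":0,"wy":0,"wz":0},{"x":0.002,"y":0.023,"z":0.068,"wx":0,"wy":0,"wz":0},{"x":0.002,"y":0.023,"z":0.073,"wx":0,"wy":0,"wz":0}]'; python3 n.py [0.018,0.008,0.07]
```

```text
time: 7.75
position: [0.5388, -0.0476, 0.0858]
tool_rot: [-0.264, 3.129, -0.0]
ft_force: [1.3, -0.2, 0.4]
grip_width: 0.003
grip_force: 0.2
t 7.75 cradle pos [0.017  0.01   0.0858] F [ 1.3 -0.5  0.4]
[0.018,0.008,0.07] [-0.001  -0.002   0.0158] [-0.01  0.08 -0.02]
```

```bash
python3 -m handwheel '[{"x":0,"y":0,"z":0.004,"wx":0,"wy":0,"wz":0},{"x":0,"y":0,"z":0.008,"wx":0,"wy":0,"wz":0},{"x":0,"y":0,"z":0.012,"wx":0,"wy":0,"wz":0},{"x":0,"y":0,"z":0.015,"wx":0,"wy":0,"wz":0},{"x":0,"y":0,"z":0.016,"wx":0,"wy":0,"wz":0},{"x":0,"y":0,"z":0.016,"wx":0,"wy":0,"wz":0}]'; python3 n.py
```

```text
time: 8.25
position: [0.5379, -0.0473, 0.0693]
tool_rot: [0.264, -3.13, -0.0]
ft_force: [-0.0, -0.1, 0.1]
grip_width: 0.003
grip_force: 0.0
t 8.25 cradle pos [0.0161 0.0104 0.0693] F [-0.  -0.   0.1]
```

```bash
python3 -m handwheel '[{"x":0,"y":0,"z":0.001,"wx":0,"wy":0,"wz":0},{"x":0,"y":0,"z":0.002,"wx":0,"wy":0,"wz":0},{"x":0,"y":0,"z":0.003,"wx":0,"wy":0,"wz":0},{"x":0,"y":0,"z":0.003,"wx":0,"wy":0,"wz":0}]'; python3 n.py
```

```text
time: 8.58
position: [0.5381, -0.0474, 0.0665]
tool_rot: [-0.264, 3.13, 0.0]
ft_force: [0.1, -0.1, 0.2]
grip_width: 0.007
grip_force: 0.0
t 8.58 cradle pos [0.0163 0.0103 0.0665] F [ 0.  -0.2  0.2]
```

```bash
python3 -m handwheel '[{"x":0,"y":0,"z":0.001,"wx":0,"wy":0,"wz":0},{"x":0,"y":0,"z":0.001,"wx":0,"wy":0,"wz":0}]'; python3 n.py
```

```text
time: 8.75
position: [0.5381, -0.0473, 0.0655]
tool_rot: [-0.264, 3.13, 0.0]
ft_force: [0.4, -0.3, 0.0]
grip_width: 0.005
grip_force: 0.0
t 8.75 cradle pos [0.0163 0.0104 0.0655] F [ 0.3 -0.3  0. ]
```

```bash
python3 -m handwheel '[{"x":0,"y":0,"z":0.001,"wx":0,"wy":0,"wz":0},{"x":0,"y":0,"z":0.001,"wx":0,"wy":0,"wz":0}]'; python3 n.py
```

```text
time: 8.92
position: [0.5382, -0.0473, 0.0654]
tool_rot: [-0.264, 3.13, 0.001]
ft_force: [-2.9, -0.8, 6.4]
grip_width: 0.009
grip_force: 3.3
t 8.92 cradle pos [0.0164 0.0104 0.0654] F [-3.  -0.3  6.4]
```

```bash
python3 -m handwheel '[{"x":0,"y":0,"z":0.001,"wx":0,"wy":0,"wz":0},{"x":0,"y":0,"z":0.001,"wx":0,"wy":0,"wz":0}]'; python3 n.py;python3 - <<'E'
from bench import ctrl
import cv2,numpy as np
a=ctrl.get_image("scene")["image"][150:270,200:360]
cv2.imwrite("pics/c7.png",cv2.convertScaleAbs(cv2.resize(a[:,:,::-1],None,fx=4,fy=4,interpolation=cv2.INTER_CUBIC),alpha=1.5))
E
```

```text
time: 9.08
position: [0.5382, -0.0473, 0.0652]
tool_rot: [0.264, -3.13, -0.002]
ft_force: [-5.1, 0.6, 14.2]
grip_width: 0.005
grip_force: 6.5
t 9.08 cradle pos [0.0164 0.0104 0.0652] F [-4.9  1.4 14.2]
```

View pics/c7.png

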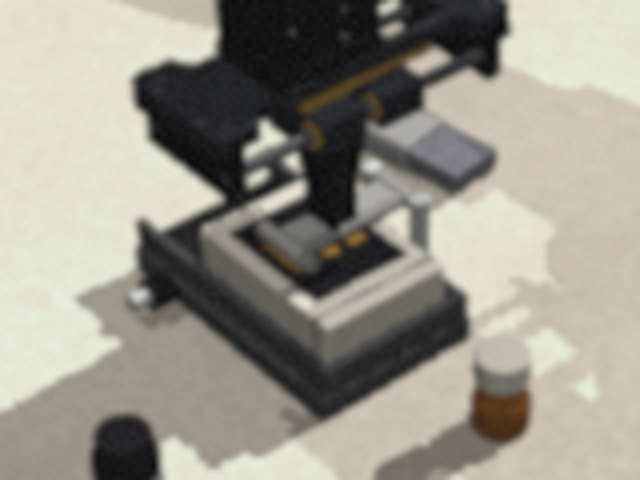

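The bar is level across the case, with its cross-piece at (290,245). The tip stopped at z = 65 mm, where the top of a closed bar should be, under 14 N. Now I'll retreat straight up.

```bash
python3 -m handwheel '[{"x":0,"y":0,"z":-0.005,"wx":0,"wy":0,"wz":0},{"x":0,"y":0,"z":-0.03,"wx":0,"wy":0,"wz":0},{"x":0,"y":0,"z":-0.07,"wx":0,"wy":0,"wz":0},{"x":0,"y":0,"z":-0.11,"wx":0,"wy":0,"wz":0},{"x":0,"y":0,"z":-0.13,"wx":0,"wy":0,"wz":0},{"x":0,"y":0,"z":-0.13,"wx":0,"wy":0,"wz":0}]'; python3 n.py;python3 - <<'E'
from bench import ctrl
from pos import *
r=ctrl.get_image("scene");a=r["image"][150:270,200:360]
a=cv2.convertScaleAbs(cv2.resize(a[:,:,::-1],None,fx=5,fy=5,interpolation=cv2.INTER_CUBIC),alpha=1.5)
for ang in(0,.07,.15):print(ang,[np.round((proj(r,C+Rc@[x,.055-.075*np.cos(ang),.0625+.075*np.sin(ang)])-[200,150])*5) for x in(-.004,.04)])
cv2.imwrite("pics/c8.png",a)
E
```

```text
time: 9.63
position: [0.5414, -0.0476, 0.1991]
tool_rot: [-0.263, 3.121, 0.001]
ft_force: [0.7, 0.8, 0.3]
grip_width: 0.005
grip_force: 0.0
t 9.63 cradle pos [0.0195 0.0095 0.1991] F [0.8 0.7 0.3]
0 [array([328., 279.]), array([392., 328.])]
0.07 [array([328., 269.]), array([392., 318.])]
0.15 [array([328., 258.]), array([393., 306.])]
```

View pics/c8.png

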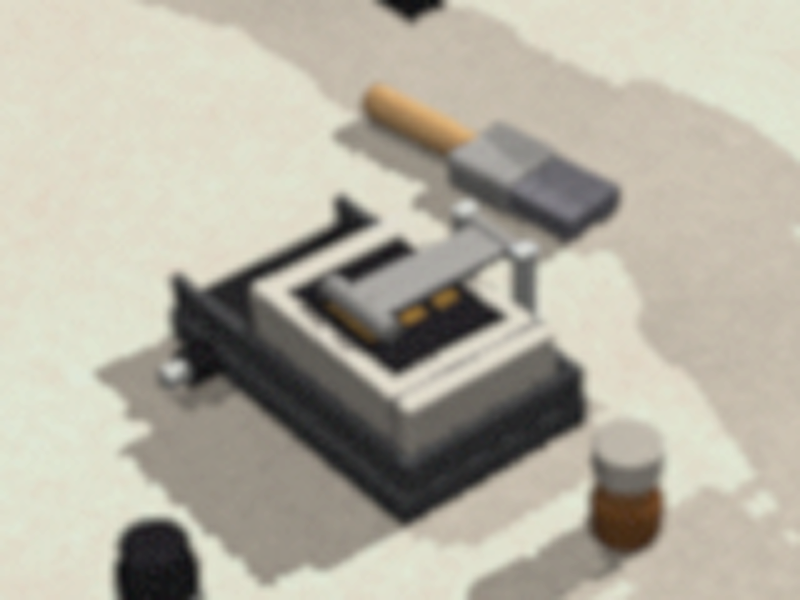

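The cross-piece ends are at about (333,284) and (390,326), which matches an angle of 0 rather than 0.07. The case is flat and the robot is clear, so I'm handing in.

```bash
python3 -c "from bench import ctrl;print(ctrl.close_job())"
```

```text
the job is handed in; nothing more can be done
None
```

The case lies flat in the cradle with its window up and the hold-down bar is fully down across it; I handed the job in at about 10 s, and no verdict was returned. One press slipped off the bar end and read about 32 N total at the wrist (36 N limit on the bar and cradle), so I backed off and pressed again nearer the hinge.

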